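# Pull a freshly marked button cap out of its nest with the fork puller

### The job

The round button cap in the marking nest is freshly marked, so do not touch it with the fingers: take the puller by its handle, slide its fork under the cap's head along the middle of the gap until you feel it stop lightly (about 4 N) against the cap's stem, pause, then pull straight up, gently, without prying on the nest, until the cap pops out. Stand the puller upright on the floor of the parts tray, in either compartment, with the cap still upright in the fork, and let go. Leave the steel bush and the brass blank where they are.

Things in the scene. Friction and masses are not known exactly. Their poses are not given: they have to be found in the camera images.
- cap: Button cap: aluminium mushroom 33 mm tall, 50 g. Upright stem 14 mm across, 24 mm long, under a round head 36 mm across. Origin: centre of the stem's lower end, z up. At the start the stem's lower 14 mm sit in the nest's bore (0.5 mm play all round), held by spring balls in a groove: it takes roughly 8 to 15 N straight up (more if fast) to pop free, in the first 4 mm of rise; then it is loose.
- cap_flange (a point): Point on the cap's axis in the underside plane of its head (24 mm above the cap's origin); axes as the cap's. At the start it is 10 mm above the nest's top: the fork goes into this gap. Keep it in the middle of the gap, over the nest and under the head, until it stops against the stem.
- nest: Marking nest: dark steel block 70x70x30 mm, fixed to the table; origin at the centre of its underside, z up. Four studs 8 mm across stand 3 mm above its top, at 27 mm in x and y from its centre. The cap's blind bore is in the middle of the top, 14 mm deep.
- puller: Fork puller, steel, 160 g, standing on its fork; origin in the fork's underside on the handle's axis, z up, x the way the fork opens. Fork: two tines 4 mm thick, 36 mm wide over both (41 at the tips); slot 17.6 mm wide, open at x = +21 mm. A brass slide between them closes the slot anywhere from x = -12 to +2 mm (not measured; feel for it; it shifts only above 15 N).
- puller_handle (a point): Point on the axis of the puller's square black handle (18x18 mm, sides along the puller's x and y), 70 mm above the fork's underside; the handle runs from 26 mm below this point to 20 mm above it. It stands on a bridge carried by an upright web behind the fork (x -30 to -25 mm); the 35 mm between fork and bridge are open for the cap's head.
- tray: Shallow blue parts tray, 120x160x28 mm (x, y, z), loose, 0.6 kg; origin at the centre of its underside; floor 2 mm, walls 2 to 3 mm thick. A divider 20 mm high along its x axis (at y = 0) makes two compartments about 115x77 mm, centred at y = +40 and y = -40 mm.
- bush: Steel bush, a flanged turned part 34x34x26 mm standing on the table; a bystander; origin at the centre of its underside.
- blank: Brass blank, a waisted turned part 21x21x42 mm standing on the table; a bystander; origin at the centre of its underside.
Mind the look-alikes: they are no part of the job. Leave any orange look-alike of the cap alone.

How it is judged (in metres and radians):
On the way, in this order (a step that is already met when the one before it is completed fails the run):
1. the fork is in the gap under the head, clear of head and nest, and bears lightly on the stem, which is still seated (contact force between puller and cap above 2 N and x of cap in the frame of puller between -0.0075 and 0.0115 m and y of cap in the frame of puller between -0.003 and 0.003 m and z of cap in the frame of puller between -0.0192 and -0.0135 m and z of cap in the frame of nest below 0.018 m), for 0.2 s.
2. the cap hangs in the fork, clear of the nest (z of cap in the frame of nest above 0.035 m and contact force between cap and nest below 0.05 N and contact force between puller and cap above 0.2 N and horizontal distance between cap and puller below 0.015 m), for 0.2 s.
At the end, for the whole second after the job is handed in: The puller stands upright (within 0.1 rad) on the tray's floor (origin less than 6 mm above the tray's underside), the cap stands on the floor of the tray in the fork, within 22 mm of the puller's axis and upright within 0.3 rad; the tray lies flat on the table; all at rest and released (z of puller in the frame of tray between 0 and 0.006 m and z of cap in the frame of tray below 0.006 m and x of cap in the frame of tray between -0.058 and 0.058 m and y of cap in the frame of tray between -0.078 and 0.078 m and horizontal distance between cap and puller below 0.022 m and angle between puller's own z axis and vertical below 0.1 rad and angle between cap's own z axis and vertical below 0.3 rad and height (world z) of tray below 0.006 m and angle between tray's own z axis and vertical below 0.05 rad and linear speed of each of puller, cap below 0.02 m/s); the robot touches nothing.
It fails at once if the fingers or arm touch the freshly marked cap (contact force between any of the fingers, the arm and cap above 0.3 N).
It fails at once if the puller pushes sideways on the seated cap's stem with more than 7 N, or ever loads the cap with more than 22 N ((contact force between puller and cap above 7 N and z of cap in the frame of puller above -0.0188 m and z of cap in the frame of nest below 0.018 m) or contact force between puller and cap above 22 N).
It fails at once if the puller pries or knocks on the nest with more than 12 N (contact force between puller and nest above 12 N).
It fails at once if the cap is tipped by more than 0.5 rad or dropped out (angle between cap's own z axis and vertical above 0.5 rad).
It fails at once if the bush or the blank is moved by more than 20 mm (distance of any of bush, blank from where it was at the start of the episode above 0.02 m).
It also fails if it takes over 72 s, if anything falls off the work surface, if the arm or the gripper's body presses on something with over 40 N, if the wrist force passes 120 N, or if a joint passes its speed limit or range.

### The arm

A 6-joint arm with a two-finger parallel gripper is mounted at the origin on a cart in front of the work surface, level with it; the furniture and walls round the work are solid. World frame = base frame: x ahead of the robot, y to its left, z up, the work surface at z = 0. Lengths are in mm, angles in rad, forces in N, time in s.
With the tool pointing down it reaches from about 350 to 975 mm from the base axis. Payload 7.1 kg.
Tool frame: the origin (TCP) lies on the centre line of the jaws, within the pads' length; the fingertips stand 19 mm ahead of it and the grasp point (between the pads) is the TCP (r.tips_ahead is the distance from the TCP to the fingertips, in mm); z points along the fingers, y is the line along which they close (so a half turn about z gives the same grasp; the last joint's range is limited). The gripper opens to 88 mm and grips with 3 to 60 N. Pads are 20 mm wide; open, the fingers measure 115 mm over their backs; the gripper's body (75 mm by 178 mm) begins 61 mm behind the grasp point.
Start: joints at [-1.188, 0.423, 1.63, -0, 1.089, -0.019], TCP at [244.438, -575.2, 241.675] pointing down, gripper open.
Joint ranges: [-3, 3], [-0.9, 2.11], [0.09, 2.58], [-1.31, 4.45], [0.11, 2.69], [-2.54, 2.54]. Speed limits (rad/s): [2.39, 2.39, 3.01, 3.14, 3.14, 3.14].

### API

Orientations are given as a rotation vector (axis times angle).
In Python, from rig import r gives the robot as it stands.
- The arm moves only by the shell command python3 -m jog 'ROWS' [FORCE]. ROWS is JSON, a list of rows, each a list of 3 entries, a list of its own where there are three numbers: the shift along the tool's x, y, z in cm, then the turn, a rotation vector about the tool's x, y, z in rad, then the opening, from 0 (shut) to 1 (fully open). In form: [[[x, y, z], [rx, ry, rz], hand], ...]. A call has 1 to 8 rows; each row shifts and turns the commanded pose from where the row before left it, along the tool's axes as they then stand; what a row does not reach is not made up. A row lasts 1/12 s, in which the tool goes at most 41.7 mm and 7.16 degrees, less where a joint would pass 70% of its speed; a pose out of reach is approached as far as the arm can. A call with a gripper value outside its range is refused whole. The fingers move at their own pace and stop on an object; FORCE is the grip in N (left out, the last holds). Time passes only in rows, so rows that do not move let the fingers close. It gives the time, the measured TCP pose, the force, the opening and the grip force at its end, in the units of the state.
- r.get_obs(): the state, without advancing time (a new reading comes with each control period).
- r.get_image(name): name is "scene" or "top"; returns a dict with "img" (420x560x3 uint8, red, green, blue), "camera_matrix" (3x3 intrinsics, pixels), "cam_to_world" (4x4, takes a point from camera to world coordinates). Camera axes: x right, y down, z forward; pixel columns grow to the right and rows downward; lengths in mm; the calibration is good to about 2 mm. A picture is of the moment at which its call begins. There is no depth.
- r.close_job(): hands the job in; it is judged then, once.
Trained networks look in the newest picture that a camera, given by its name, has taken for a name from the list of things; names that differ only in an ending like _2 or _b are one class to them, and where a whole thing is asked for, a point or a joint stands for the part that bears it (a point fixed in the world has none). Each returns a list of dicts, best first, with "confidence" (0 to 1); they miss things now and then, are a little off and sometimes report something else, mostly with a low value. They report only what shows in the picture. A call takes as long as a camera call. They do not tell look-alikes from the thing itself.
- r.spot_in(query, camera): "centre" ([column, row] in pixels, amid what is visible of it).
The state is a dict: "clock": time; "qpos": joint angles; "qd": joint speeds; "joint_torque": joint torques, N m; "position": TCP position; "eef_rot": TCP orientation; "ft_force": force on the tool from outside, world axes, zero at the start; "torque": the same for the moment, N m; "finger_gap": finger opening in mm; "finger_force": force on a finger pad.
Only numpy, scipy, OpenCV 4.12 (cv2) and the standard library are available. Lean on these libraries where they do the work, as an engineer would, in place of code of your own. Each camera call takes 0.05 s, during which the arm holds its last target. There are 200 camera calls.

## Working session

There is one attempt and no reset: what is moved stays moved. The work goes in short steps, Python scripts to look and compute and a shell command to move; the robot and the scene stay as the last step left them, time stands still between calls to the robot, and variables do not carry over. Pictures are saved under pics/ and viewed, at most 10 in all, crops included, and the job is handed in when it is done.

```bash
mkdir -p pics; ls
python3 - <<'E'
from rig import r
import cv2
o=r.get_obs(); print({k:o[k] for k in('clock','position','eef_rot','ft_force','finger_gap')})
for c in('scene','top'):
    d=r.get_image(c); cv2.imwrite(f'pics/{c}0.png',d['img'][:,:,::-1])
    print(c,d['camera_matrix'],d['cam_to_world'])
    for q in('cap','nest','puller','puller_handle','tray','bush','blank'):
        print(q,[([round(v) for v in s['centre']],round(s['confidence'],2)) for s in r.spot_in(q,c)][:4])
E
```

```text
pics
{'clock': 0.0, 'position': array([ 244.24706978, -574.71697578,  240.88150554]), 'eef_rot': array([-3.07688700e+00, -6.26685738e-01,  4.79114568e-04]), 'ft_force': array([-0.19216974,  0.3283022 , -0.59440216]), 'finger_gap': 87.72990638460682}
scene [[415.81343295   0.         279.58836024]
 [  0.         415.81343295 210.79455496]
 [  0.           0.           1.        ]] [[-7.82054346e-01 -4.21175973e-01  4.59349322e-01 -4.27599002e+01]
 [-6.23171866e-01  5.36671988e-01 -5.68893665e-01  7.08461285e+02]
 [-6.91557063e-03 -7.31159337e-01 -6.82171678e-01  8.86231836e+02]
 [ 0.00000000e+00  0.00000000e+00  0.00000000e+00  1.00000000e+00]]
cap [([196, 294], 0.63), ([176, 327], 0.46)]
nest [([198, 300], 0.94)]
puller []
puller_handle [([352, 166], 0.72)]
tray [([307, 199], 0.82)]
bush [([229, 328], 0.75)]
blank [([177, 258], 0.55), ([305, 199], 0.29)]
top [[539.33054987   0.         273.51736631]
 [  0.         539.33054987 211.81511364]
 [  0.           0.           1.        ]] [[ 2.11614284e-03 -9.88590838e-01  1.50611011e-01  2.65880152e+02]
 [-9.99976922e-01 -3.06428152e-03 -6.06347851e-03  4.84510890e+01]
 [ 6.45581384e-03 -1.50594704e-01 -9.88574508e-01  1.65296294e+03]
 [ 0.00000000e+00  0.00000000e+00  0.00000000e+00  1.00000000e+00]]
cap []
nest [([172, 215], 0.91)]
puller [([392, 220], 0.51)]
puller_handle [([394, 223], 0.54)]
tray [([325, 211], 0.74)]
bush [([173, 254], 0.48)]
blank [([187, 174], 0.38)]
```

View pics/scene0.png

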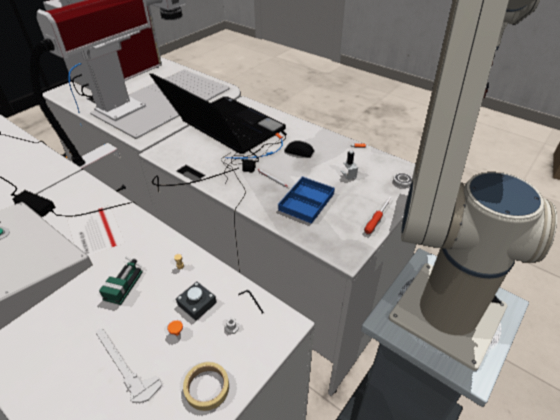

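Run:
```python
import cv2,numpy as np
t=cv2.imread('pics/top0.png'); s=cv2.imread('pics/scene0.png')
a=cv2.resize(t[150:290,140:440],None,fx=2.6,fy=2.6,interpolation=cv2.INTER_CUBIC)
cv2.imwrite('pics/topc.png',a)
b=cv2.resize(s[240:350,130:260],None,fx=4,fy=4,interpolation=cv2.INTER_CUBIC)
b=cv2.resize(s[230:350,130:260],(390,360),interpolation=cv2.INTER_CUBIC)
c=cv2.resize(s[110:230,290:420],(390,360),interpolation=cv2.INTER_CUBIC)
cv2.imwrite('pics/scc.png',np.hstack([b,c]))
```

```text
(no output)
```

View pics/topc.png

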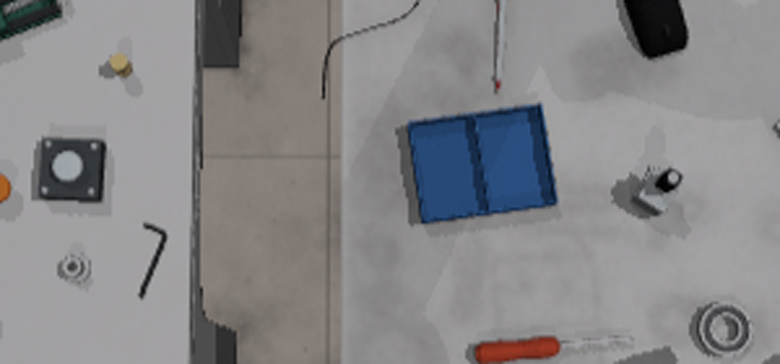

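View pics/scc.png

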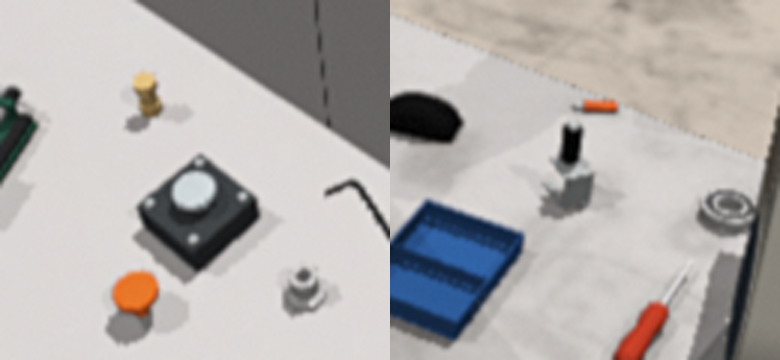

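The cap is the aluminium disc at scene (195,293), sitting in the dark nest. The orange mushroom at (175,328) is a look-alike, since it isn't in the nest. The puller is at scene (350,165) and the tray at (307,199). Next I'll enlarge crops of the puller and nest to get their yaws.

```bash
cat > h.py <<'E'
import numpy as np,cv2
from rig import r
def cams():
    return {c:r.get_image(c) for c in('scene','top')}
def ray(d,p,z):
    K=d['camera_matrix'];T=d['cam_to_world']
    v=T[:3,:3]@np.linalg.solve(K,[p[0],p[1],1]);o=T[:3,3]
    return o+v*(z-o[2])/v[2]
def proj(d,P):
    T=np.linalg.inv(d['cam_to_world']);q=d['camera_matrix']@(T[:3,:3]@np.array(P,float)+T[:3,3]);return q[:2]/q[2]
def crop(img,x,y,w,h,k): return cv2.resize(img[y:y+h,x:x+w,::-1],None,fx=k,fy=k,interpolation=cv2.INTER_CUBIC)
E
python3 - <<'E'
from h import *
D=cams()
a=crop(D['top']['img'],374,200,40,40,10);b=crop(D['scene']['img'],330,145,40,40,10)
c=crop(D['top']['img'],150,198,40,20,10);d=crop(D['top']['img'],372,204,1,1,1)
cv2.imwrite('pics/pul.png',np.hstack([a,b]))
c=crop(D['top']['img'],148,195,40,40,10);d=crop(D['scene']['img'],176,275,40,40,10)
cv2.imwrite('pics/nest.png',np.hstack([c,d]))
print(ray(D['top'],(398.5,218.8),90),ray(D['scene'],(350.7,152.3),90))
print('nest/cap',ray(D['top'],(140+67/2.6,150+165/2.6),53),ray(D['scene'],(130+195/3,230+188/3),53))
for p in [(408,122),(541,104),(556,203),(421,223)]: print('tray',ray(D['top'],(140+p[0]/2.6,150+p[1]/2.6),28))
E
```

```text
[ 484.43278335 -327.39882444   90.        ] [ 485.11746108 -321.58646159   90.        ]
nest/cap [503.6479112  361.39809384  53.        ] [498.2758163  368.53788091  53.        ]
tray [559.7858707  -33.07572383  28.        ]
tray [ 581.88774443 -190.23164438   28.        ]
tray [ 464.24946574 -205.56415385   28.        ]
tray [440.3357121  -47.69343564  28.        ]
```

View pics/pul.png

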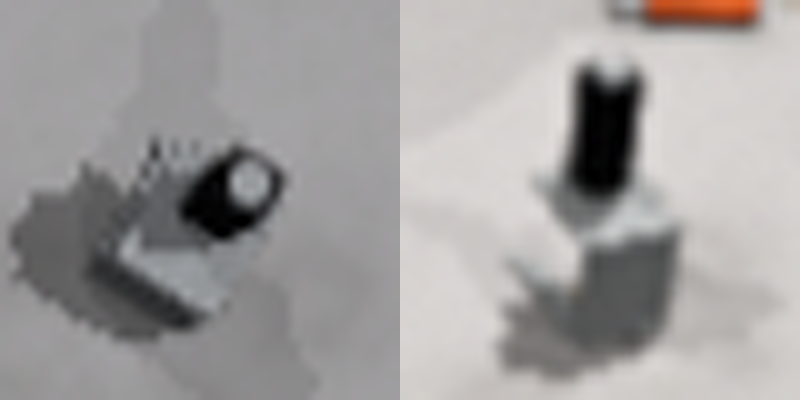

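View pics/nest.png

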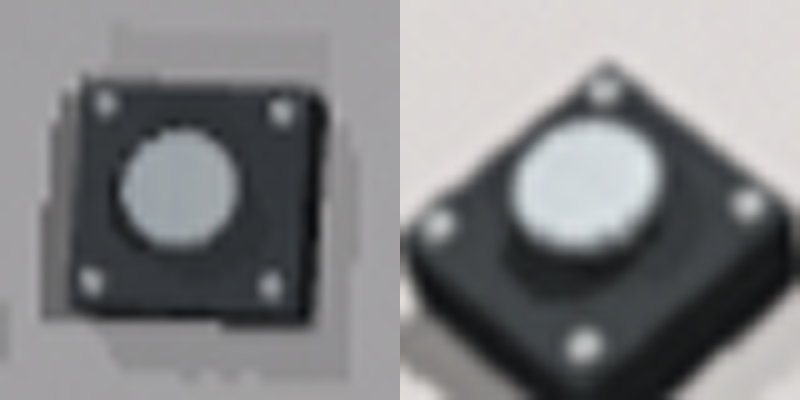

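Top crop: cap head at top px (166,214), with the four studs around it and the nest almost square to the axes. Puller crop: the web faces the scene camera, and the fork opens away from it at a yaw of about -33°. Now I'll fit the poses.

```bash
cat > fit.py <<'E'
from h import *
from scipy.optimize import least_squares as LS
D=cams()
t=lambda p,o:(p[0]/10-.45+o[0],p[1]/10-.45+o[1])
def fit(model,obs,x0,lab):
    f=lambda s:np.ravel([proj(D[c],model(s,P))-p for c,P,p in obs])
    q=LS(f,x0,loss='soft_l1'); print(lab,np.round(q.x,3),'res',np.round(f(q.x),1))
    for c in D:
        o=[b for b in obs if b[0]==c]
        if len(o)>1: print('  ',c,np.round(LS(lambda s:np.ravel([proj(D[c],model(s,P))-p for _,P,p in o]),x0).x,3))
def rig2(s,P): c,k=np.cos(s[2]),np.sin(s[2]); return [s[0]+c*P[0]-k*P[1],s[1]+k*P[0]+c*P[1],P[2]]
T=(148,195);S=(-400/10+176,275)
TL,TR,BL,BR=(27,27,33),(27,-27,33),(-27,27,33),(-27,-27,33)
obs=[('top',TL,t((105,103),T)),('top',TR,t((283,111),T)),('top',BL,t((92,281),T)),('top',BR,t((270,287),T)),
('top',(0,0,49),t((179,188),T)),('scene',(0,0,49),t((587,184),S)),
('scene',TR,t((603,88),S)),('scene',BR,t((750,203),S)),('scene',BL,t((583,345),S)),('scene',TL,t((438,222),S))]
fit(rig2,obs,[500,365,0],'nest')
T=(374,200);S=(-40+330,145)
obs=[('top',(0,0,90),t((250,182),T)),('scene',(0,0,90),t((610,72),S)),('scene',(-30,18,39+5),t((580,240),S)),('scene',(-30,-18,44),t((680,226),S)),
('top',(-30,18,44),t((125,243),T)),('top',(-30,-18,44),t((215,312),T))]
fit(rig2,obs,[485,-325,-.58],'puller')
t2=lambda p:(140+p[0]/2.6,150+p[1]/2.6)
obs=[('top',(60,80,28),t2((408,122))),('top',(60,-80,28),t2((541,104))),('top',(-60,-80,28),t2((556,203))),('top',(-60,80,28),t2((421,223)))]
fit(rig2,obs,[510,-119,.13],'tray')
for n,p in dict(bush=(172,254),blank=(187,174)).items(): print(n,ray(D['top'],p,20))
E
python3 fit.py
```

```text
nest [ 5.04576e+02  3.65734e+02 -3.60000e-02] res [-0.7  0.2 -0.8  0.  -0.7 -0.  -0.6  0.  -0.9 -0.   0.1 -1.4  0.5 -0.3
  0.2 -0.4  0.3 -0.5  0.3 -0.3]
   scene [ 5.03856e+02  3.67327e+02 -3.50000e-02]
   top [ 5.04702e+02  3.63538e+02 -3.90000e-02]
puller [ 488.893 -328.346   -0.619] res [ 0.2 -0.5  0.2 -0.8  0.3 -0.3  0.3 -0.7 -1.4  0.2 -0.4  0.2]
   scene [ 487.695 -325.308   -0.636]
   top [ 488.852 -329.765   -0.612]
tray [ 5.11559e+02 -1.19111e+02  1.38000e-01] res [-0.5 -0.1 -0.  -0.   0.4  0.4  0.1 -0.3]
   top [ 5.11570e+02 -1.19131e+02  1.38000e-01]
bush [384.71705832 345.05599217  20.        ]
blank [632.12926185 306.24874348  20.        ]
```

```bash
cat > d.py <<'E'
import sys
from h import *
from scipy.spatial.transform import Rotation as R
# usage: d.py x y z yaw_of_tool_x ; prints shift (cm, tool axes) and rotvec (tool)
o=r.get_obs();A=R.from_rotvec(o['eef_rot']);x=[float(v) for v in sys.argv[1:5]]
B=R.from_euler('z',x[3])*R.from_euler('x',np.pi)
print('pos',np.round(o['position'],1),'yaw',round(float(np.arctan2(*A.as_matrix()[1::-1,0])),4),'q',np.round(o['qpos'],2),'F',np.round(o['ft_force'],2),'gap',round(float(o['finger_gap']),1),'t',o['clock'])
print('shift cm',np.round(A.inv().apply(np.array(x[:3])-o['position'])/10,2),'turn',np.round((A.inv()*B).as_rotvec(),3))
E
python3 -m jog '[[[2.68,-1.1,0],[0,0,-0.08],1]]' ; python3 d.py 488.5 -328 200 2.52
```

```text
clock: 1.08
position: [262.9, -557.1, 241.8]
eef_rot: [3.05, 0.744, -0.001]
ft_force: [0.1, -0.1, 0.1]
finger_gap: 87.6
finger_force: 0.0
pos [ 262.9 -557.1  241.8] yaw 0.4784 q [-1.15  0.41  1.65 -0.    1.08 -0.06] F [ 0.08 -0.06  0.08] gap 87.6 t 1.0833
shift cm [30.57 -9.96  4.13] turn [-0.     0.003 -2.042]
```

```bash
python3 -m jog '[[[3.0,-1,0.3],[0,0,0],1],[[3.0,-1,0.3],[0,0,0],1],[[3,-1,0.3],[0,0,0],1],[[3,-1,0.3],[0,0,0],1],[[3,-1,0.3],[0,0,0],1],[[3,-1,0.3],[0,0,0],1],[[3,-1,0.3],[0,0,0],1],[[3,-1,0.3],[0,0,0],1]]' >/dev/null
python3 -m jog '[[[3,-1,0],[0,0,0],1],[[3,-1,0],[0,0,0],1],[[0,0,0],[0,0,-0.12],1],[[0,0,0],[0,0,-0.12],1],[[0,0,0],[0,0,-0.12],1],[[0,0,0],[0,0,-0.12],1],[[0,0,0],[0,0,-0.12],1],[[0,0,0],[0,0,-0.12],1]]'  >/dev/null
python3 -m jog '[[[0,0,0],[0,0,-0.12],1],[[0,0,0],[0,0,-0.12],1],[[0,0,0],[0,0,-0.12],1],[[0,0,0],[0,0,-0.12],1],[[0,0,0],[0,0,-0.12],1],[[0,0,0],[0,0,-0.12],1],[[0,0,0],[0,0,-0.12],1],[[0,0,0],[0,0,-0.12],1]]' >/dev/null
python3 -m jog '[[[0,0,0],[0,0,-0.12],1],[[0,0,0],[0,0,-0.12],1],[[0,0,0],[0,0,-0.12],1],[[0,0,0],[0,0,0],1]]' 
python3 d.py 488.5 -328 72 2.52
```

```text
clock: 3.42
position: [484.3, -327.0, 217.7]
eef_rot: [0.952, 2.994, -0.0]
ft_force: [-1.3, 0.7, 0.2]
finger_gap: 88.1
finger_force: 0.0
pos [ 484.3 -327.   217.7] yaw 2.526 q [-0.61  0.39  1.74 -0.    1.01 -1.57] F [-1.29  0.72  0.21] gap 88.1 t 3.4167
shift cm [-0.4   0.16 14.57] turn [-0.     0.     0.006]
```

```bash
python3 -m jog '[[[-0.4,0.16,2.5],[0,0,0],0.6],[[0,0,2.5],[0,0,0],0.6],[[0,0,2.5],[0,0,0],0.6],[[0,0,2.5],[0,0,0],0.5],[[0,0,2.5],[0,0,0],0.45],[[0,0,1.2],[0,0,0],0.4],[[0,0,0.9],[0,0,0],0.4],[[0,0,0],[0,0,0],0.4]]' 
python3 d.py 488.5 -328 72 2.52
python3 - <<'E'
from h import *
D=cams();cv2.imwrite('pics/g.png',np.hstack([crop(D['top']['img'],364,190,60,60,6),crop(D['scene']['img'],315,125,60,60,6)]))
E
```

```text
clock: 4.08
position: [487.9, -327.5, 70.3]
eef_rot: [-0.96, -2.989, -0.001]
ft_force: [-0.2, -0.4, 0.5]
finger_gap: 37.9
finger_force: 0.0
pos [ 487.9 -327.5   70.3] yaw 2.5202 q [-0.61  0.61  1.8   0.    0.73 -1.56] F [-0.18 -0.4   0.46] gap 37.9 t 4.0833
shift cm [-0.07 -0.   -0.17] turn [-0.    -0.002  0.   ]
```

View pics/g.png

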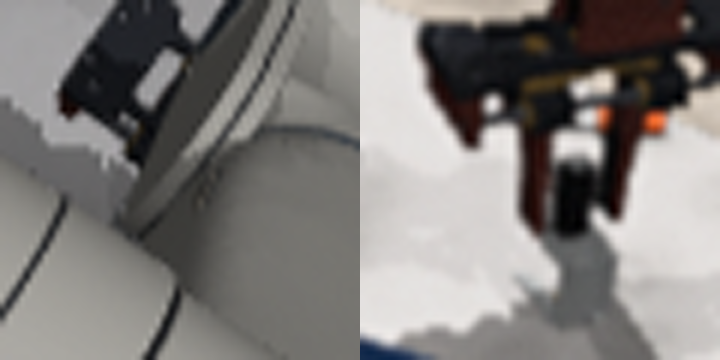

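```bash
python3 -m jog '[[[0,0,0],[0,0,0],0.15],[[0,0,0],[0,0,0],0.1],[[0,0,0],[0,0,0],0.05],[[0,0,0],[0,0,0],0],[[0,0,0],[0,0,0],0],[[0,0,0],[0,0,0],0]]' 45
python3 d.py 488.5 -328 140 2.52
python3 -m jog '[[[0,0,-1],[0,0,0],0],[[0,0,-2],[0,0,0],0],[[0,0,-3],[0,0,0],0],[[0,0,-3],[0,0,0],0],[[0,0,-2],[0,0,0],0],[[0,0,-1],[0,0,0],0],[[0,0,0],[0,0,0],0]]'
python3 d.py 440 368 190 3.1056
```

```text
clock: 4.68
position: [489.1, -328.4, 72.7]
eef_rot: [0.958, 2.99, -0.001]
ft_force: [-1.1, 0.7, 6.8]
finger_gap: 17.9
finger_force: 44.8
pos [ 489.1 -328.4   72.7] yaw 2.5217 q [-0.61  0.61  1.8  -0.    0.73 -1.56] F [-1.07  0.68  6.75] gap 17.9 t 4.6833
shift cm [ 0.06 -0.   -6.73] turn [0.    0.002 0.002]
clock: 5.27
position: [489.5, -328.7, 194.3]
eef_rot: [0.957, 2.988, -0.002]
ft_force: [0.3, -0.9, -2.1]
finger_gap: 17.8
finger_force: 44.8
pos [ 489.5 -328.7  194.3] yaw 2.5218 q [-0.61  0.43  1.75 -0.    0.96 -1.56] F [ 0.29 -0.91 -2.05] gap 17.8 t 5.2667
shift cm [44.5  53.84  0.24] turn [-0.001  0.004 -0.584]
```

```bash
python3 -m jog '[[[1,1.2,0],[0,0,0],0],[[1.8,2.2,0],[0,0,0],0],[[2.4,2.9,0],[0,0,0],0],[[2.4,2.9,0],[0,0,0],0],[[2.4,2.9,0],[0,0,0],0],[[2.4,2.9,0],[0,0,0],0],[[2.4,2.9,0],[0,0,0],0],[[2.4,2.9,0],[0,0,0],0]]' >/dev/null
python3 -m jog '[[[2.4,2.9,0],[0,0,0],0],[[2.4,2.9,0],[0,0,0],0],[[2.4,2.9,0],[0,0,0],0],[[2.4,2.9,0],[0,0,0],0],[[2.4,2.9,0],[0,0,0],0],[[2.4,2.9,0],[0,0,0],0],[[2.4,2.9,0],[0,0,0],0],[[2.4,2.9,0],[0,0,0],0]]' >/dev/null
python3 -m jog '[[[2.4,2.9,0],[0,0,0],0],[[2.4,2.9,0],[0,0,0],0],[[1.8,2.2,0],[0,0,0],0],[[1,1.2,0],[0,0,0],0],[[0,0,0],[0,0,-0.117],0],[[0,0,0],[0,0,-0.117],0],[[0,0,0],[0,0,-0.117],0],[[0,0,0],[0,0,-0.117],0]]' >/dev/null
python3 -m jog '[[[0,0,0],[0,0,-0.117],0],[[0,0,0],[0,0,0],0]]'
python3 d.py 446 368 140 3.1056
```

```text
clock: 7.43
position: [438.0, 359.6, 190.0]
eef_rot: [-0.048, -3.139, 0.004]
ft_force: [0.0, -0.4, -1.9]
finger_gap: 18.0
finger_force: 44.8
pos [438.  359.6 190. ] yaw 3.1108 q [ 0.67  0.41  1.8  -0.    0.94 -0.87] F [ 0.04 -0.36 -1.95] gap 18.0 t 7.4333
shift cm [-0.79  0.88  5.  ] turn [-0.002 -0.003  0.005]
```

```bash
python3 -m jog '[[[-0.3,0.4,1],[0,0,0.005],0],[[-0.3,0.42,2],[0,0,0],0],[[0,0,2],[0,0,0],0],[[0,0,1.5],[0,0,0],0],[[0,0,1],[0,0,0],0],[[0,0,0],[0,0,0],0],[[0,0,0],[0,0,0],0]]'
python3 d.py 444 367.8 104.7 3.1056
python3 - <<'E'
from h import *
D=cams();a=crop(D['scene']['img'],160,225,65,90,6)
cv2.imwrite('pics/n.png',np.hstack([a,crop(D['top']['img'],140,180,65,90,6)]))
E
```

```text
clock: 8.02
position: [445.3, 368.3, 115.8]
eef_rot: [-0.065, -3.14, 0.002]
ft_force: [0.3, 0.2, -2.0]
finger_gap: 17.7
finger_force: 44.8
pos [445.3 368.3 115.8] yaw 3.1001 q [ 0.67  0.53  1.81 -0.    0.8  -0.86] F [ 0.32  0.16 -1.98] gap 17.7 t 8.0167
shift cm [ 0.13 -0.06  1.11] turn [-0.001 -0.001 -0.005]
```

View pics/n.png

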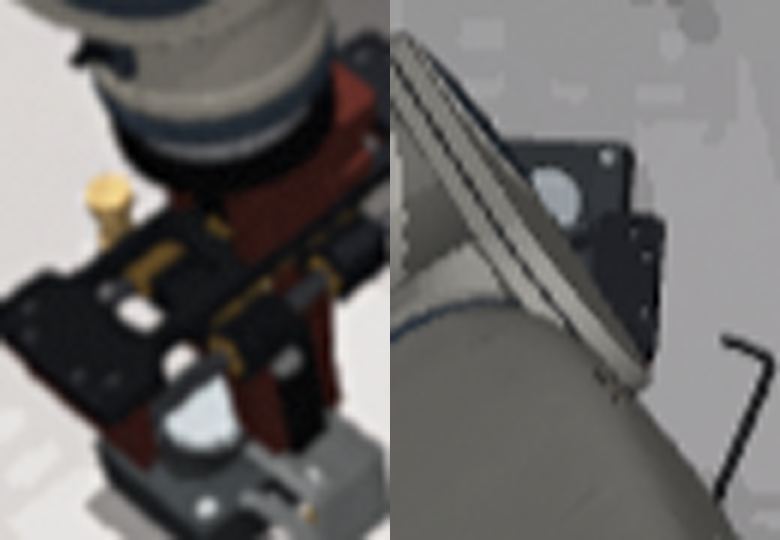

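Run:
```python
from h import *
d=r.get_image('scene');o=r.get_obs();p=o['position'];print(p)
x0,y0,k=176,262,11
a=crop(d['img'],x0,y0,58,54,k)
def mark(P,col,txt):
    q=proj(d,P);u=tuple(int(v) for v in ((q-[x0,y0])*k+k/2)); cv2.drawMarker(a,u,col,cv2.MARKER_CROSS,9,1); print(txt,u)
c,s=np.cos(-.041),np.sin(-.041)
for n,L in dict(to=(21,20.5,4),ti=(21,8.8,4),to_=(21,-20.5,4),ti_=(21,-8.8,4),bl=(-30,18,44),bl_=(-30,-18,44),wb=(-30,18,0)).items():
    mark((p[0]+c*L[0]-s*L[1],p[1]+s*L[0]+c*L[1],p[2]-71.7+L[2]),(0,0,255),n)
c,s=np.cos(-.036),np.sin(-.036)
for n,L in dict(sBL=(-27,27),sBR=(-27,-27)).items(): mark((504.6+c*L[0]-s*L[1],365.7+s*L[0]+c*L[1],33),(0,255,0),n)
cv2.imwrite('pics/ov.png',a)
```

```text
[446.19938194 369.0553514  117.5281458 ]
to (244, 483)
ti (285, 449)
to_ (385, 364)
ti_ (346, 397)
bl (390, 501)
bl_ (518, 389)
wb (415, 620)
sBL (204, 517)
sBR (388, 361)
```

View pics/ov.png

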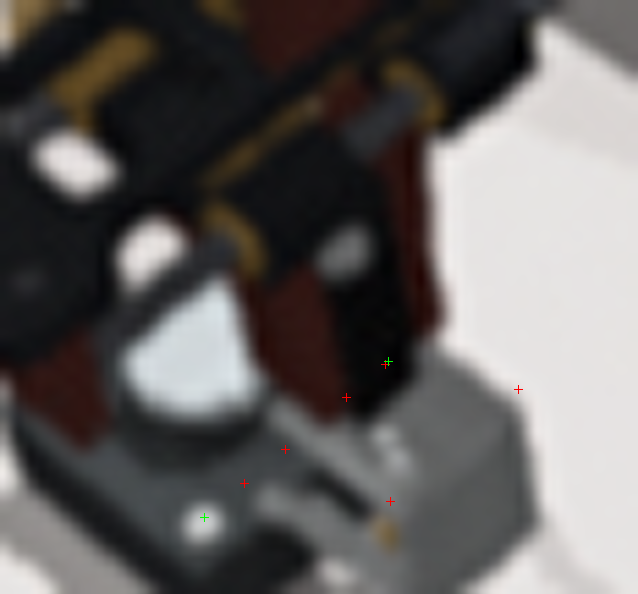

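The fork tip shows at crop px (262,492), bridge corners at (520,408) and (393,503), and handle top at (345,250). I'll fit the held puller from these points and compare it with the nest in the same camera.

```bash
python3 - <<'E'
from h import *
from scipy.optimize import least_squares as LS
P=[]
for i in range(8): d=r.get_image('scene');P.append(r.get_obs()['position'])
p=np.mean(P,0);print(p,np.std(P,0))
f=lambda u:(np.array(u)-5.5)/11+[176,262]
L=np.array([(0,0,90),(-30,-18,44),(-30,18,44),(21,20.5,4),(-30,-18,0)]);q=np.array([f(u) for u in[(345,250),(520,408),(393,503),(262,492),(537,520)]])
c,s=np.cos(-.038),np.sin(-.038);M=np.array([[c,-s,0],[s,c,0],[0,0,1]])
g=lambda t:np.array([proj(d,t+M@l) for l in L])-q
s1=LS(lambda t:g(t).ravel(),p-[0,0,72]);print('fit xyz',s1.x,'res',np.round(g(s1.x),2).tolist())
z=p[2]-71.7
for zz in(z,z-2):
    s2=LS(lambda t:g([t[0],t[1],zz]).ravel(),p[:2]);print(zz,'xy',s2.x,np.round(g([*s2.x,zz]),2).tolist())
E
python3 d.py 444 367.8 104.7 3.1056
```

```text
[445.97654648 368.84747413 117.34782412] [0.16374916 0.13718831 0.25826761]
fit xyz [472.41663022 349.21056909  -4.0218627 ] res [[-0.37, 0.44], [-0.07, -0.5], [0.52, 0.44], [-0.23, -0.03], [0.14, -0.38]]
45.64782411741291 xy [443.23688922 370.04642037] [[-0.77, -0.61], [0.54, -0.69], [0.45, 0.86], [-1.05, 0.27], [0.84, 0.06]]
43.64782411741291 xy [444.41182882 369.20748296] [[-0.76, -0.56], [0.52, -0.68], [0.45, 0.84], [-1.02, 0.26], [0.81, 0.04]]
pos [445.7 368.7 116.9] yaw 3.1017 q [ 0.67  0.53  1.81  0.    0.8  -0.86] F [-0.36  0.41 -2.52] gap 17.8 t 8.5667
shift cm [ 0.17 -0.09  1.22] turn [ 0.     0.    -0.004]
```

```bash
cat > chk.py <<'E'
import sys
from h import *
# average a few readings over camera calls; stop when |Fx| exceeds limit
n=int(sys.argv[2]); F=[];P=[]
for i in range(n):
    if i: r.get_image('scene')
    o=r.get_obs();F.append(o['ft_force']);P.append(o['position'])
f=np.mean(F,0);print('t %.2f'%o['clock'],'P',np.round(np.mean(P,0),1),'F',np.round(f,2))
sys.exit(int(f[0]<-float(sys.argv[1]) or abs(f[1])>4 or abs(f[2]+2.2)>5))
E
python3 -m jog '[[[0,-0.04,0.4],[0,0,0],0],[[0,0,0.4],[0,0,0],0],[[0,0,0.4],[0,0,0],0],[[0,0,0],[0,0,0],0],[[0,0,0],[0,0,0],0]]' >/dev/null; python3 chk.py 2 4 &&
python3 -m jog '[[[-0.5,0,0],[0,0,0],0],[[-0.7,0,0],[0,0,0],0],[[-0.7,0,0],[0,0,0],0],[[-0.5,0,0],[0,0,0],0],[[0,0,0],[0,0,0],0]]' >/dev/null; python3 chk.py 2 2 &&
python3 -m jog '[[[-0.3,0,0],[0,0,0],0],[[-0.3,0,0],[0,0,0],0],[[-0.3,0,0],[0,0,0],0],[[-0.3,0,0],[0,0,0],0],[[0,0,0],[0,0,0],0]]' >/dev/null; python3 chk.py 2 2 &&
python3 -m jog '[[[-0.3,0,0],[0,0,0],0],[[-0.2,0,0],[0,0,0],0],[[-0.2,0,0],[0,0,0],0],[[0,0,0],[0,0,0],0],[[0,0,0],[0,0,0],0]]' >/dev/null; python3 chk.py 2 4; python3 d.py 496 366.4 105.2 3.1016
```

```text
t 9.13 P [445.6 368.2 104.4] F [ 0.59  0.54 -1.77]
t 9.60 P [470.9 367.3 104.8] F [ 0.14  0.12 -1.86]
t 10.07 P [482.1 366.8 104.7] F [ 0.24  0.13 -1.34]
t 10.63 P [488.6 366.5 104.6] F [ 0.11  0.24 -1.94]
pos [488.5 366.5 104.6] yaw 3.1019 q [ 0.62  0.58  1.74  0.    0.82 -0.91] F [-0.71 -0.22 -2.49] gap 18.1 t 10.6333
shift cm [-0.75  0.02 -0.06] turn [-0. -0.  0.]
```

```bash
python3 -m jog '[[[-0.1,0,-0.05],[0,0,0],0],[[-0.1,0,0],[0,0,0],0],[[-0.1,0,0],[0,0,0],0],[[-0.1,0,0],[0,0,0],0],[[0,0,0],[0,0,0],0]]' >/dev/null; python3 chk.py 1.5 3 &&
python3 -m jog '[[[-0.05,0,0],[0,0,0],0],[[-0.05,0,0],[0,0,0],0],[[0,0,0],[0,0,0],0]]' >/dev/null; python3 chk.py 1.2 3 &&
python3 -m jog '[[[-0.05,0,0],[0,0,0],0],[[-0.05,0,0],[0,0,0],0],[[0,0,0],[0,0,0],0]]' >/dev/null; python3 chk.py 1.2 3 &&
python3 -m jog '[[[-0.05,0,0],[0,0,0],0],[[-0.05,0,0],[0,0,0],0],[[0,0,0],[0,0,0],0]]' >/dev/null; python3 chk.py 1.2 3 &&
python3 -m jog '[[[-0.05,0,0],[0,0,0],0],[[-0.05,0,0],[0,0,0],0],[[0,0,0],[0,0,0],0]]' >/dev/null; python3 chk.py 1.2 3 &&
python3 -m jog '[[[-0.05,0,0],[0,0,0],0],[[-0.05,0,0],[0,0,0],0],[[0,0,0],[0,0,0],0]]' >/dev/null; python3 chk.py 1.2 3 &&
python3 -m jog '[[[-0.05,0,0],[0,0,0],0],[[-0.05,0,0],[0,0,0],0],[[0,0,0],[0,0,0],0]]' >/dev/null; python3 chk.py 1.2 3
```

```text
t 11.15 P [492.8 366.4 105.2] F [ 0.05 -0.54 -1.97]
t 11.50 P [493.7 366.3 105.2] F [-0.36  0.44 -1.93]
t 11.85 P [494.7 366.3 105.2] F [-0.43  0.14 -2.06]
t 12.20 P [495.7 366.2 105.2] F [ 0.18 -0.17 -1.56]
t 12.55 P [496.7 366.2 105.2] F [-0.12 -0.06 -1.38]
t 12.90 P [497.7 366.2 105.2] F [ 0.02 -0.34 -1.98]
t 13.25 P [498.7 366.1 105.2] F [ 0.35  0.08 -1.93]
```

```bash
python3 -m jog '[[[-0.05,0,0],[0,0,0],0],[[-0.05,0,0],[0,0,0],0],[[0,0,0],[0,0,0],0]]' >/dev/null; python3 chk.py 1.2 3 &&
python3 -m jog '[[[-0.05,0,0],[0,0,0],0],[[-0.05,0,0],[0,0,0],0],[[0,0,0],[0,0,0],0]]' >/dev/null; python3 chk.py 1.2 3 &&
python3 -m jog '[[[-0.05,0,0],[0,0,0],0],[[-0.05,0,0],[0,0,0],0],[[0,0,0],[0,0,0],0]]' >/dev/null; python3 chk.py 1.2 3 &&
python3 -m jog '[[[-0.05,0,0],[0,0,0],0],[[-0.05,0,0],[0,0,0],0],[[0,0,0],[0,0,0],0]]' >/dev/null; python3 chk.py 1.2 3 &&
python3 -m jog '[[[-0.05,0,0],[0,0,0],0],[[-0.05,0,0],[0,0,0],0],[[0,0,0],[0,0,0],0]]' >/dev/null; python3 chk.py 1.2 3 &&
python3 -m jog '[[[-0.05,0,0],[0,0,0],0],[[-0.05,0,0],[0,0,0],0],[[0,0,0],[0,0,0],0]]' >/dev/null; python3 chk.py 1.2 3 &&
python3 -m jog '[[[-0.05,0,0],[0,0,0],0],[[-0.05,0,0],[0,0,0],0],[[0,0,0],[0,0,0],0]]' >/dev/null; python3 chk.py 1.2 3 &&
python3 -m jog '[[[-0.05,0,0],[0,0,0],0],[[-0.05,0,0],[0,0,0],0],[[0,0,0],[0,0,0],0]]' >/dev/null; python3 chk.py 1.2 3
```

```text
t 13.60 P [499.7 366.  105.2] F [ 0.3  -0.1  -2.13]
t 13.95 P [500.7 366.  105.2] F [-0.29 -0.68 -1.75]
t 14.30 P [501.7 366.  105.2] F [-0.15 -0.2  -2.21]
t 14.65 P [502.7 366.  105.2] F [ 0.53  0.3  -1.53]
t 15.00 P [503.7 365.9 105.2] F [ 0.11 -0.14 -2.  ]
t 15.35 P [504.7 365.9 105.2] F [-0.35  0.07 -1.62]
t 15.70 P [505.4 365.8 105.1] F [-1.07  0.02 -1.54]
t 16.05 P [506.1 365.7 105.1] F [-3.45 -0.02 -0.23]
```

```bash
python3 -m jog '[[[-0.01,0,0],[0,0,0],0],[[0,0,0],[0,0,0],0],[[0,0,0],[0,0,0],0],[[0,0,0],[0,0,0],0]]' >/dev/null; python3 chk.py 9 6
```

```text
t 16.63 P [506.5 365.7 105.1] F [-4.59  0.32  0.38]
```

```bash
python3 -m jog '[[[0.04,0,0],[0,0,0],0],[[0,0,-0.05],[0,0,0],0],[[0,0,-0.05],[0,0,0],0],[[0,0,-0.05],[0,0,0],0],[[0,0,-0.05],[0,0,0],0],[[0,0,0],[0,0,0],0]]' >/dev/null; python3 chk.py 9 2
python3 -m jog '[[[0,0,-0.03],[0,0,0],0],[[0,0,-0.03],[0,0,0],0],[[0,0,-0.03],[0,0,0],0],[[0,0,0],[0,0,0],0]]' >/dev/null; python3 chk.py 9 2
python3 -m jog '[[[0,0,-0.03],[0,0,0],0],[[0,0,-0.03],[0,0,0],0],[[0,0,-0.03],[0,0,0],0],[[0,0,0],[0,0,0],0]]' >/dev/null; python3 chk.py 9 2
```

```text
t 17.18 P [506.4 365.7 107.2] F [-2.63 -0.08 -3.01]
t 17.57 P [506.4 365.8 108.2] F [-2.4   0.11 -2.77]
t 17.95 P [506.1 365.8 108.8] F [-1.99  0.67 -5.14]
```

```bash
python3 -m jog '[[[0,0,-0.03],[0,0,0],0],[[0,0,-0.03],[0,0,0],0],[[0,0,-0.03],[0,0,0],0],[[0,0,0],[0,0,0],0]]' >/dev/null; python3 chk.py 9 2
python3 -m jog '[[[0,0,-0.03],[0,0,0],0],[[0,0,-0.03],[0,0,0],0],[[0,0,0],[0,0,0],0]]' >/dev/null; python3 chk.py 9 2
python3 -m jog '[[[0,0,-0.03],[0,0,0],0],[[0,0,-0.03],[0,0,0],0],[[0,0,0],[0,0,0],0]]' >/dev/null; python3 chk.py 9 2
python3 -m jog '[[[0,0,-0.03],[0,0,0],0],[[0,0,-0.03],[0,0,0],0],[[0,0,0],[0,0,0],0]]' >/dev/null; python3 chk.py 9 2
```

```text
t 18.33 P [506.  365.6 109.4] F [ -2.16   1.14 -10.48]
t 18.63 P [506.1 365.6 110.3] F [ -2.3   -0.13 -11.11]
t 18.93 P [506.3 365.7 111.2] F [ -2.24  -0.13 -10.02]
t 19.23 P [506.4 365.8 112. ] F [-3.68 -0.58 -7.23]
```

```bash
python3 -m jog '[[[0,0,-0.04],[0,0,0],0],[[0,0,-0.04],[0,0,0],0],[[0,0,-0.04],[0,0,0],0],[[0,0,-0.04],[0,0,0],0],[[0,0,-0.04],[0,0,0],0],[[0,0,0],[0,0,0],0]]' >/dev/null; python3 chk.py 9 2
python3 -m jog '[[[0,0,-0.1],[0,0,0],0],[[0,0,-0.1],[0,0,0],0],[[0,0,-0.1],[0,0,0],0],[[0,0,-0.1],[0,0,0],0],[[0,0,-0.1],[0,0,0],0],[[0,0,0],[0,0,0],0]]' >/dev/null; python3 chk.py 9 2
python3 -m jog '[[[0,0,-0.1],[0,0,0],0],[[0,0,-0.1],[0,0,0],0],[[0,0,-0.1],[0,0,0],0],[[0,0,-0.1],[0,0,0],0],[[0,0,-0.1],[0,0,0],0],[[0,0,-0.1],[0,0,0],0],[[0,0,0],[0,0,0],0]]' >/dev/null; python3 chk.py 9 2
```

```text
t 19.78 P [507.6 366.5 114.8] F [ 0.78 -0.25 -1.91]
t 20.33 P [506.4 365.9 118.9] F [-0.54  0.1  -2.95]
t 20.97 P [506.5 365.9 124.9] F [-0.29 -0.26 -1.82]
```

```bash
python3 -m jog '[[[0,0,-0.2],[0,0,0],0],[[0,0,-0.3],[0,0,0],0],[[0,0,-0.4],[0,0,0],0],[[0,0,-0.5],[0,0,0],0],[[0,0,-0.5],[0,0,0],0],[[0,0,-0.5],[0,0,0],0],[[0,0,-0.5],[0,0,0],0],[[0,0,-0.5],[0,0,0],0]]' >/dev/null
python3 -m jog '[[[0,0,-0.6],[0,0,0],0],[[0,0,-0.6],[0,0,0],0],[[0,0,-0.6],[0,0,0],0],[[0,0,-0.6],[0,0,0],0],[[0,0,-0.5],[0,0,0],0],[[0,0,-0.3],[0,0,0],0],[[0,0,-0.2],[0,0,0],0],[[0,0,0],[0,0,0],0]]' >/dev/null; python3 chk.py 9 5
python3 - <<'E'
from h import *
d=r.get_image('scene');cv2.imwrite('pics/l.png',crop(d['img'],165,215,65,60,10))
E
python3 d.py 516 -80 192 3.28
```

```text
t 22.50 P [506.2 365.7 192.6] F [-0.13  0.03 -2.47]
pos [506.1 365.7 192.3] yaw 3.1018 q [ 0.61  0.48  1.67 -0.    1.   -0.92] F [-0.87  0.19 -2.98] gap 17.8 t 22.55
shift cm [ -2.76 -44.49   0.05] turn [-0.    -0.001 -0.178]
```

View pics/l.png

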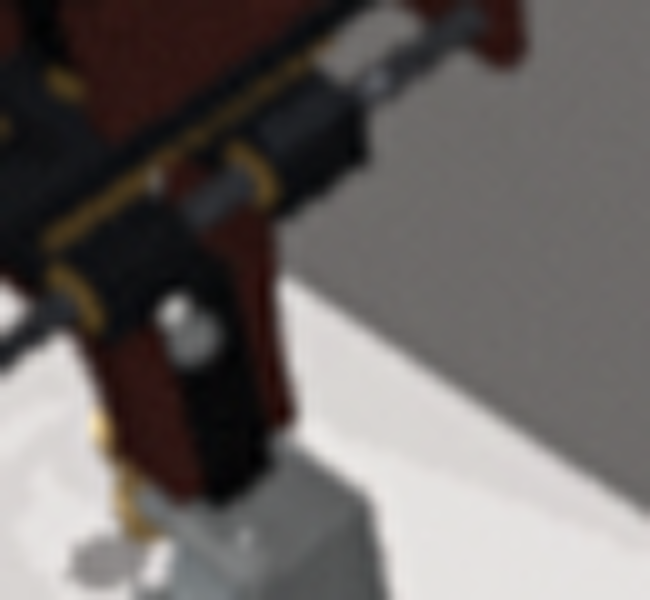

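```bash
python3 -m jog '[[[0,0,0],[0,0,-0.01],0],[[0,0,0],[0,0,-0.03],0],[[0,0,0],[0,0,-0.04],0],[[0,0,0],[0,0,-0.04],0],[[0,0,0],[0,0,-0.03],0],[[0,0,0],[0,0,-0.02],0],[[0,0,0],[0,0,-0.008],0]]' >/dev/null;  python3 d.py 510 -79 192 3.28
```

```text
pos [506.2 365.8 192.5] yaw -3.0023 q [ 0.61  0.48  1.67  0.    1.   -1.1 ] F [-0.5   0.43 -1.57] gap 17.9 t 23.1333
shift cm [  5.8  -44.1    0.06] turn [-0.    -0.     0.001]
```

```bash
python3 -m jog '[[[0.04,-0.3,0],[0,0,0],0],[[0.08,-0.6,0],[0,0,0],0],[[0.12,-0.9,0],[0,0,0],0],[[0.16,-1.2,0],[0,0,0],0],[[0.2,-1.5,0],[0,0,0],0],[[0.23,-1.75,0],[0,0,0],0],[[0.23,-1.75,0],[0,0,0],0],[[0.23,-1.75,0],[0,0,0],0]]' >/dev/null
python3 -m jog '[[[0.23,-1.75,0],[0,0,0],0],[[0.23,-1.75,0],[0,0,0],0],[[0.23,-1.75,0],[0,0,0],0],[[0.23,-1.75,0],[0,0,0],0],[[0.23,-1.75,0],[0,0,0],0],[[0.23,-1.75,0],[0,0,0],0],[[0.23,-1.75,0],[0,0,0],0],[[0.23,-1.75,0],[0,0,0],0]]' >/dev/null
python3 -m jog '[[[0.23,-1.75,0],[0,0,0],0],[[0.23,-1.75,0],[0,0,0],0],[[0.23,-1.75,0],[0,0,0],0],[[0.23,-1.75,0],[0,0,0],0],[[0.23,-1.75,0],[0,0,0],0],[[0.23,-1.75,0],[0,0,0],0],[[0.23,-1.75,0],[0,0,0],0],[[0.23,-1.75,0],[0,0,0],0]]' >/dev/null
python3 -m jog '[[[0.23,-1.75,0],[0,0,0],0],[[0.2,-1.5,0],[0,0,0],0],[[0.16,-1.2,0],[0,0,0],0],[[0.12,-0.9,0],[0,0,0],0],[[0.08,-0.6,0],[0,0,0],0],[[0.04,-0.3,0],[0,0,0],0],[[0,0,0],[0,0,0],0],[[0,0,0],[0,0,0],0]]' >/dev/null;  python3 chk.py 9 4; python3 d.py 510 -79 110 3.28
python3 - <<'E'
from h import *
d=r.get_image('scene');cv2.imwrite('pics/tr.png',crop(d['img'],255,130,90,90,6))
E
```

```text
t 25.95 P [509.4 -77.6 192.6] F [ 0.07  0.04 -2.12]
pos [509.5 -77.4 192.6] yaw -3.0026 q [-0.17  0.33  1.91  0.    0.9  -1.88] F [ 0.02 -0.06 -1.06] gap 18.1 t 25.95
shift cm [-0.03 -0.16  8.26] turn [ 0.    -0.     0.001]
```

View pics/tr.png

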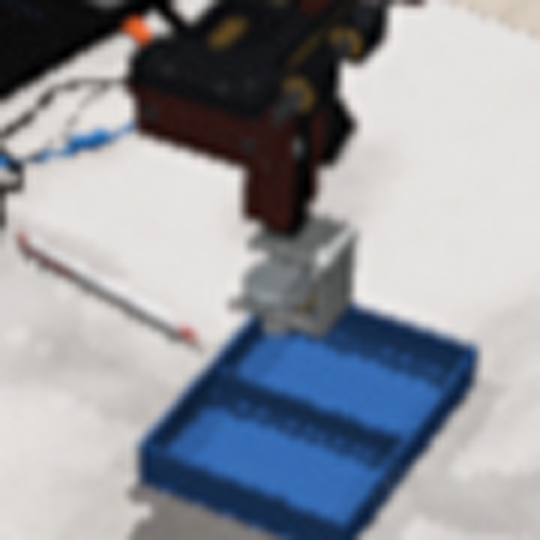

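```bash
python3 -m jog '[[[0,-0.08,0.3],[0,0,0],0],[[0,-0.08,0.6],[0,0,0],0],[[0,0,0.9],[0,0,0],0],[[0,0,1.2],[0,0,0],0],[[0,0,1.2],[0,0,0],0],[[0,0,1.2],[0,0,0],0],[[0,0,1.2],[0,0,0],0],[[0,0,0.9],[0,0,0],0]]' >/dev/null
python3 -m jog '[[[0,0,0.6],[0,0,0],0],[[0,0,0.4],[0,0,0],0],[[0,0,0.3],[0,0,0],0],[[0,0,0.2],[0,0,0],0],[[0,0,0.2],[0,0,0],0],[[0,0,0.2],[0,0,0],0],[[0,0,0.2],[0,0,0],0],[[0,0,0],[0,0,0],0]]' >/dev/null;  python3 chk.py 9 3
python3 -m jog '[[[0,0,0.2],[0,0,0],0],[[0,0,0.2],[0,0,0],0],[[0,0,0.2],[0,0,0],0],[[0,0,0.2],[0,0,0],0],[[0,0,0.2],[0,0,0],0],[[0,0,0],[0,0,0],0]]' >/dev/null;  python3 chk.py 9 3
python3 d.py 510 -79 74.2 3.28
```

```text
t 27.43 P [509.7 -79.6  96.7] F [-0.22 -0.04 -2.01]
t 28.03 P [509.5 -79.5  86.4] F [ 0.1   0.21 -1.82]
pos [509.6 -79.6  86.5] yaw -3.0033 q [-0.18  0.51  1.96  0.    0.67 -1.89] F [ 0.27  0.01 -1.65] gap 17.6 t 28.0333
shift cm [-0.05  0.05  1.23] turn [ 0. -0. -0.]
```

```bash
python3 -m jog '[[[0,0,0.2],[0,0,0],0],[[0,0,0.2],[0,0,0],0],[[0,0,0.2],[0,0,0],0],[[0,0,0.2],[0,0,0],0],[[0,0,0.2],[0,0,0],0],[[0,0,0],[0,0,0],0]]' >/dev/null;  python3 chk.py 3 3 &&
python3 -m jog '[[[0,0,0.05],[0,0,0],0],[[0,0,0.05],[0,0,0],0],[[0,0,0.05],[0,0,0],0],[[0,0,0],[0,0,0],0]]' >/dev/null;  python3 chk.py 3 3 &&
python3 -m jog '[[[0,0,0.05],[0,0,0],0],[[0,0,0],[0,0,0],0]]' >/dev/null;  python3 chk.py 3 3 &&
python3 -m jog '[[[0,0,0.05],[0,0,0],0],[[0,0,0],[0,0,0],0]]' >/dev/null;  python3 chk.py 3 3
```

```text
t 28.63 P [509.5 -79.5  76.4] F [-0.29  0.08 -2.01]
t 29.07 P [509.8 -79.6  75.3] F [-0.66  0.07 -0.98]
t 29.33 P [509.8 -79.6  75.2] F [-1.54  0.07  5.98]
t 29.43 P [509.8 -79.6  75.3] F [-1.86  0.15  6.33]
```

```bash
python3 -m jog '[[[0,0,-0.04],[0,0,0],0],[[0,0,0],[0,0,0],0.22],[[0,0,0],[0,0,0],0.24],[[0,0,0],[0,0,0],0.28],[[0,0,0],[0,0,0],0.35],[[0,0,0],[0,0,0],0.45],[[0,0,0],[0,0,0],0.5],[[0,0,0],[0,0,0],0.5]]'
python3 -m jog '[[[0,0,-0.5],[0,0,0],0.5],[[0,0,-1],[0,0,0],0.5],[[0,0,-2],[0,0,0],0.5],[[0,0,-3],[0,0,0],0.5],[[0,0,-3],[0,0,0],0.5],[[0,0,-3],[0,0,0],0.5],[[0,0,-2],[0,0,0],0.5],[[0,0,0],[0,0,0],0.5]]'
python3 - <<'E'
from h import *
d=r.get_image('scene'); a=crop(d['img'],255,130,90,90,6); cv2.imwrite('pics/end.png',a)
for q in('puller','puller_handle','cap','tray'): print(q,[(s['centre'],round(s['confidence'],2)) for s in r.spot_in(q,'scene')][:2])
M=lambda n,P:print('expect',n,proj(d,P))
M('handle top',(509.7,-79.6,92));M('handle pt',(509.7,-79.6,72));M('head',(509,-79.5,33)); M('origin',(509.7,-79.6,2))
b=(d['img'].max(2)<45).astype('uint8'); p=proj(d,(509.7,-79.6,70)).astype(int)
n,l,st,c=cv2.connectedComponentsWithStats(b[p[1]-20:p[1]+20,p[0]-20:p[0]+20]); print(p,[(s.tolist(),(k+p-20).round(1).tolist()) for s,k in zip(st[1:],c[1:]) if s[4]>15])
E
```

```text
clock: 30.1
position: [509.7, -79.6, 75.1]
eef_rot: [0.217, -3.134, -0.0]
ft_force: [-0.7, -0.5, -1.5]
finger_gap: 43.1
finger_force: 0.0
clock: 30.77
position: [512.2, -80.0, 225.4]
eef_rot: [-0.216, 3.126, -0.003]
ft_force: [0.9, 0.1, 0.2]
finger_gap: 44.0
finger_force: 0.0
puller [([307.8, 200.4], 0.51)]
puller_handle [([305.0, 200.5], 0.8)]
cap [([300.4, 207.5], 0.55), ([176.4, 328.0], 0.53)]
tray [([309.4, 196.3], 0.77)]
expect handle top [301.16180207 185.75570236]
expect handle pt [300.97347893 190.86259998]
expect head [300.78108889 200.61877355]
expect origin [300.34535067 207.89601782]
[300 191] [([18, 17, 7, 12, 66], [301.2, 193.4])]
```

Run:
```python
from h import *
d=r.get_image('scene');I=d['img'].astype(int)
print('carried head exp',proj(d,(509.4,-77.6,128)))
for P in [(0,0,33),(0,0,0),(0,18,26),(-18,0,26),(18,0,26)]: print(P,proj(d,(509+P[0],-79.5+P[1],P[2]+2)).round(1))
for y in range(184,220): print(y,' '.join('%4s'%('b' if v[2]-v[0]>35 else v[1]) for v in I[y,286:320]))
```

```text
carried head exp [301.18898652 176.64868428]
(0, 0, 33) [300.8 200.1]
(0, 0, 0) [300.5 208. ]
(0, 18, 26) [297.3 204.9]
(-18, 0, 26) [305.4 204.2]
(18, 0, 26) [296.1 199.5]
184  178  205  218  219  220  222  224  214  182    b    b    b    b    b   56   88   99    b    b    b    b    b    b    b    b    b    b    b    b    b    b    b    b    b
185  118  169  209  219  218  220  216  186    b    b    b    b    b    b  115  173  184  151   80    b    b    b    b    b    b    b    b    b    b    b    b    b    b    b
186  118  150  194  212  216  211  191    b    b    b    b    b    b   66  143  200  212  184   98   46    b    b    b    b    b    b    b    b    b    b    b    b    b    b
187  152  151  178  198  202  185    b    b    b    b    b    b    b   45  104  154  167  138   68    b    b    b    b    b    b    b    b    b    b    b    b    b    b    b
188  190  181  176  193  190  150    b    b    b    b    b    b    b   19   40   72   84   61   25    b    b    b    b    b    b    b    b    b    b    b    b    b    b    b
189  208  204  195  192  160    b    b    b    b    b    
[... 4636 characters left out ...]
 187
216  127  131  122  117  113  107  104   89   70    b    b    b    b    b    b    b    b    b    b    b    b    b    b    b    b    b    b    b    b    b    b  108  173  191
217  142  154  142  124  120  120  120  116  105   91    b    b    b    b    b    b    b    b    b    b    b    b    b    b    b    b    b    b    b    b   95  151  183  190
218  132  149  158  135  134  136  126  120  120  116  111  106   90   69    b    b    b    b    b    b    b    b    b    b    b    b    b    b    b  101  154  181  188  188
219  121  129  140  138  163  168  139  131  123  120  121  123  114  105   91    b    b    b    b    b    b    b    b    b    b    b    b    b   88  157  186  190  189  191
```

```bash
python3 -c "
from rig import r
print(r.close_job())"
```

```text
the job is handed in; nothing more can be done
None
```

I handed the job in at about 31 s: the puller stands released in the tray's +y compartment with the cap upright in its fork, judging by the last camera readings. The stem stop measured about 4.6 N and the pull peaked at about 9 N; no verdict came back.

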